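Clip the label roll onto its unwinder spindle

ROBOT

A 7-joint arm with a two-finger parallel gripper is mounted at the origin on a cart in front of the work surface, level with it; the furniture and walls round the work are solid. World frame = base frame: x ahead of the robot, y to its left, z up, the work surface at z = 0. Lengths are in mm, angles in rad, forces in N, time in s.
With the tool pointing down it reaches from about 400 to 875 mm from the base axis. Payload 4.4 kg.
Tool frame: the origin (TCP) lies on the centre line of the jaws, within the pads' length; the fingertips stand 14 mm ahead of it and the grasp point (between the pads) lies 5 mm behind it; z points along the fingers, x is the direction in which the jaws open and shut, and the axes are right-handed (so a half turn about z gives the same grasp; the last joint's range is limited). The gripper opens to 85 mm and grips with 20 to 120 N. Pads are 22 mm wide; open, the fingers measure 114 mm over their backs; the gripper's body (76 mm by 85 mm) begins 54 mm behind the grasp point. The pads swing forward as they close: fully open they stand 13 mm farther back than shut.
Start: joints at [-1.226, 0.628, 0.038, 1.517, -0.027, 0.996, -0.02], TCP at [259.552, 595.945, 245.313] pointing down, gripper open.
Joint ranges: [-3.06, 3.06], [-0.37, 2.12], [-1.25, 1.32], [0.18, 2.47], [-1.1, 4.24], [0.23, 1.98], [-2.94, 2.94]. Speed limits (rad/s): [2.57, 2.57, 3.14, 3.14, 3.14, 3.14, 3.14].

INTERFACE

Orientations are given as [roll, pitch, yaw] about the fixed x, y, z axes, in that order (R = Rz(yaw) Ry(pitch) Rx(roll)).
In Python, from cell import ctrl gives the robot as it stands.
- The arm moves only by the tool send_rows, never from a script. Its argument "commands" is a list of rows, each a list of 5 numbers: the finger opening in mm, from 0 to 85.4, then the shift along the tool's x, y, z in mm, then the turn about the tool's z in degrees. In form: [[grip, x, y, z, roll], ...]. A call has 1 to 5 rows; each row is the pose to reach, as a shift and turn from the pose measured when the call began, along the tool's axes at that moment; what a row does not reach only later rows make up. A row lasts 1/10 s, in which the tool goes at most 50 mm and 8.59 degrees, less where a joint would pass 70% of its speed; a pose out of reach is approached as far as the arm can. A call with a gripper value outside its range is refused whole. The fingers move at their own pace and stop on an object; the grip force is fixed at half the most. Time passes only in rows, so rows that repeat a pose let the fingers close. It gives the time, the measured TCP pose, the force and the opening at its end, in the units of the state.
- ctrl.read_state(): the state, without advancing time (a new reading comes with each control period).
- ctrl.get_image(name): name is "scene" or "top" or "wrist"; returns the picture (384x512x3 uint8, red, green, blue); there is no depth.
- ctrl.camera_params(name): a dict with "fx", "fy", "cx", "cy" (pixels), "cam_to_world" (4x4, takes a point from camera to world coordinates). Camera axes: x right, y down, z forward; pixel columns grow to the right and rows downward; lengths in mm; the calibration is good to about 2 mm. A picture is of the moment at which its call begins: read the wrist's pose just before it. camera_params takes no time and is no camera call; for the wrist camera it gives the pose at the moment of the call.
- ctrl.finish_job(): hands the job in, once; it reports no verdict.
The state is a dict: "clock": time; "qpos": joint angles; "qd": joint speeds; "tau": joint torques, N m; "eef_pos": TCP position; "tool_rot": TCP orientation; "force": force on the tool from outside, world axes, zero at the start; "torque": the same for the moment, N m; "width": finger opening in mm.
Only numpy, scipy, OpenCV 4.12 (cv2) and the standard library are available. Lean on these libraries where they do the work, as an engineer would, in place of code of your own. Each camera call takes 0.05 s, during which the arm holds its last target.

TASK

Keep the label roll from sliding off its unwinder: take the wider of the two spring clips, hold it by its upright tab over the groove between the two flanges near the free end of the spindle, and press it down across the shaft until it snaps fully home with its crown resting on the shaft. Leave it there upright and let go; leave the narrower clip standing where it is.

Things in the scene. Friction and masses are not known exactly. Their poses are not given: they have to be found in the camera images.
- groove (a point): Centre of the groove, on the axis of the unwinder's level steel spindle, 75 mm above the table. y runs along the spindle towards the label roll, z up. The groove is 24 mm thick and 34 mm long between flanges of 40 and 36 mm diameter. The 60 mm roll starts 25 mm along +y, the 100 mm high upright 104 mm along +y; the spindle's free end is 25 mm along -y. The unwinder is fixed to the table.
- big_clip_tab (a point): Grip point of the wider clip, the one that fits: a black crown with upright tab and two dark spring arms down, standing loose, mouth down, 52 (x) x 18 (y) x 84 mm. Tab 14 mm thick along x, 18 mm along y, z up. This point is 65 mm above its feet, 19 mm above the crown's top, 19 mm below the tab's top. It goes on a shaft along its y (a half turn is the same).
- big_clip_bore (a point): Centre of the wider clip's shaft space, between its arms, on the shaft axis when fully home; 43 mm straight below the tab point, 22 mm above the feet. Axes as the tab point's. The mouth is 42 mm wide at the feet and narrows to 21 mm, 6 mm below this point; about 6 to 10 N downwards spreads the arms over the shaft, then they close under it.
- small_clip_tab (a point): Grip point on the tab of the narrower clip, a bystander of the same form and materials, for a 12 mm shaft: 40 mm wide over its feet, 77 mm high, standing loose on its feet; this point is 58 mm above its feet. A fixed wooden fixture, 140 mm high, stands on the table between the clips and the unwinder: carry the clip over it.
Mind the look-alikes: they are no part of the job. What is shaped like the part that bears big_clip_tab but orange is not meant.

How it is judged:
By the outcome, as a careful person would: the job done as asked, in the order asked, and still so for the second after the job is handed in, with the robot touching nothing.
It also fails if it takes over 40 s, if anything falls off the work surface, if the arm or the gripper's body presses on something with over 40 N, if the wrist force passes 120 N, or if a joint passes its speed limit or range.

## Working session

There is one attempt and no reset: what is moved stays moved. The work goes in short steps, Python scripts to look and compute and a tool call to move; the robot and the scene stay as the last step left them, time stands still between calls to the robot, and variables do not carry over. Pictures are saved under pics/ and viewed, and the job is handed in when it is done.

Besides the shell and the picture viewer there is one more tool, called after "Request:" in YAML: its name, and indented under it one key for each argument. send_rows: Moves the arm, as the interface text tells. Its arguments: {"type":"object","properties":{"commands":{"type":"array"}},"required":["commands"]}

```bash
ls; mkdir -p pics; python3 - <<'E'
from cell import ctrl
import cv2
s=ctrl.read_state();print({k:s[k] for k in("clock","eef_pos","tool_rot","force","width")})
for n in("scene","top","wrist"):
    p=ctrl.camera_params(n);print(n,p)
    cv2.imwrite(f"pics/{n}0.png",ctrl.get_image(n)[:,:,::-1])
E
```

```text
pics
{'clock': 0.0, 'eef_pos': array([259.28447813, 595.39282275, 244.40672254]), 'tool_rot': array([3.14157800e+00, 1.87950021e-03, 1.16002448e+00]), 'force': array([-0.47725098,  0.76181764, -0.10046061]), 'width': 85.25886948301863}
scene {'fx': 388.56701115729226, 'fy': 388.56701115729226, 'cx': 258.5246235180242, 'cy': 193.69155751098165, 'cam_to_world': array([[ 6.43762533e-01, -3.22044557e-01,  6.94159279e-01,
        -3.10356243e+02],
       [-7.65100788e-01, -2.54517564e-01,  5.91474086e-01,
        -7.82138009e+02],
       [-1.38052811e-02, -9.11870667e-01, -4.10245416e-01,
         5.53616765e+02],
       [ 0.00000000e+00,  0.00000000e+00,  0.00000000e+00,
         1.00000000e+00]])}
top {'fx': 395.68150395562014, 'fy': 395.68150395562014, 'cx': 253.2488093420533, 'cy': 196.36209823089345, 'cam_to_world': array([[ 3.40247658e-02, -9.78460957e-01,  2.03608621e-01,
         2.88948673e+02],
       [-9.99416643e-01, -3.27102067e-02,  9.81911796e-03,
        -8.47921671e+01],
       [-2.94754347e-03, -2.03823938e-01, -9.79003123e-01,
         1.06128539e+03],
       [ 0.00000000e+00,  0.00000000e+00,  0.00000000e+00,
         1.00000000e+00]])}
wrist {'fx': 272.24176595357346, 'fy': 272.24176595357346, 'cx': 254.531475357466, 'cy': 191.89302828830802, 'cam_to_world': array([[ 3.98645061e-01,  8.70416762e-01,  2.88888863e-01,
         1.84923011e+02],
       [ 9.17103961e-01, -3.77813615e-01, -1.27189608e-01,
         6.28453223e+02],
       [-1.56182134e-03,  3.15644630e-01, -9.48876192e-01,
         3.74065193e+02],
       [ 0.00000000e+00,  0.00000000e+00,  0.00000000e+00,
         1.00000000e+00]])}
```

View pics/scene0.png

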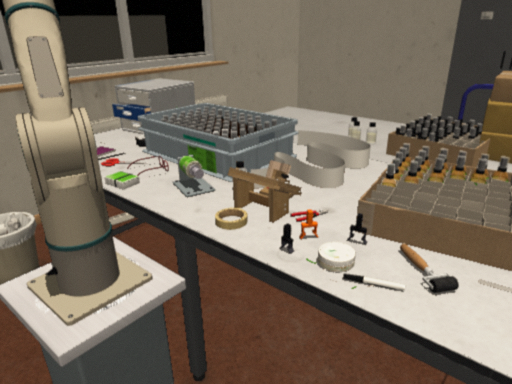

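View pics/top0.png

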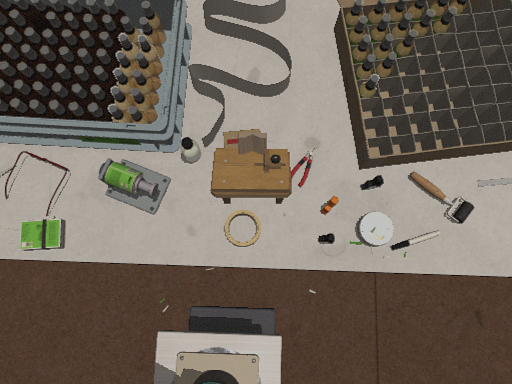

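View pics/wrist0.png

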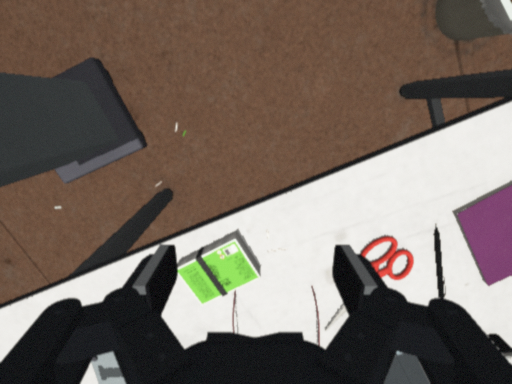

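```bash
python3 - <<'E'
import cv2
import numpy as np
s=cv2.imread("pics/scene0.png");t=cv2.imread("pics/top0.png")
a=cv2.resize(s[200:255,265:385],None,fx=6,fy=6,interpolation=cv2.INTER_CUBIC)
b=cv2.resize(t[170:250,310:390],None,fx=6,fy=6,interpolation=cv2.INTER_CUBIC)
c=cv2.resize(t[150:220,90:180],None,fx=7,fy=7,interpolation=cv2.INTER_CUBIC)
d=cv2.resize(s[140:205,160:230],None,fx=8,fy=8,interpolation=cv2.INTER_CUBIC)
for n,i in zip("abcd",(a,b,c,d)):cv2.imwrite(f"pics/crop_{n}.png",i);print(i.shape)
E
```

```text
(330, 720, 3)
(480, 480, 3)
(490, 630, 3)
(520, 560, 3)
```

View pics/crop_a.png

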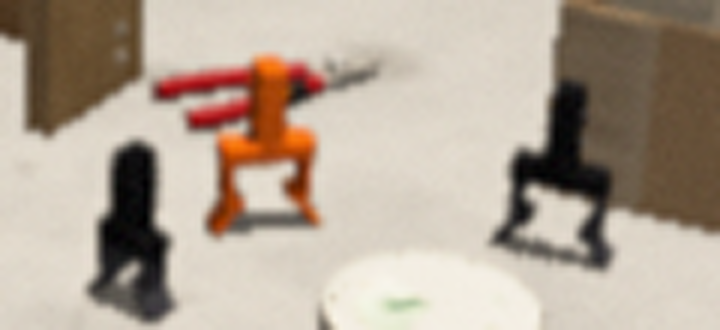

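View pics/crop_b.png

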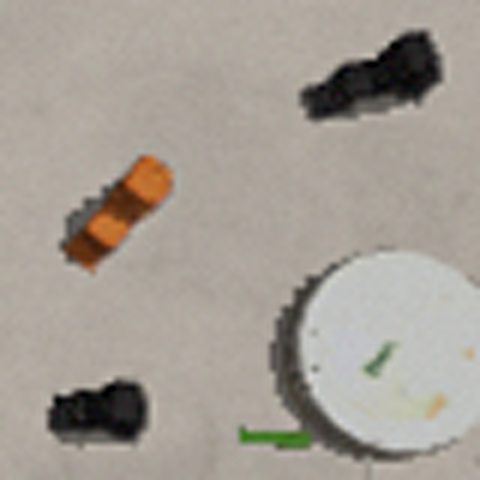

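View pics/crop_c.png

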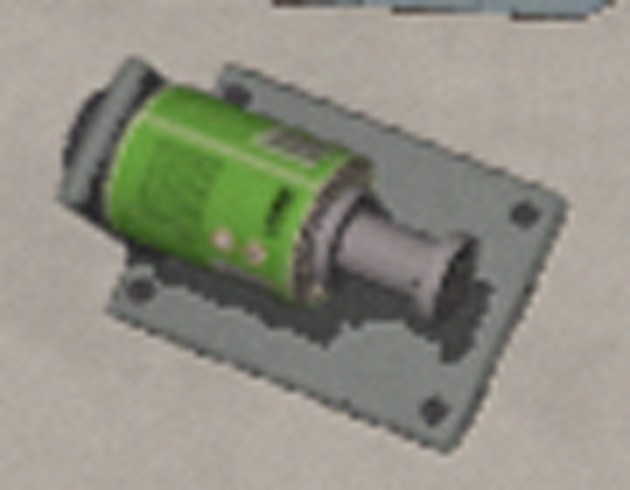

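View pics/crop_d.png

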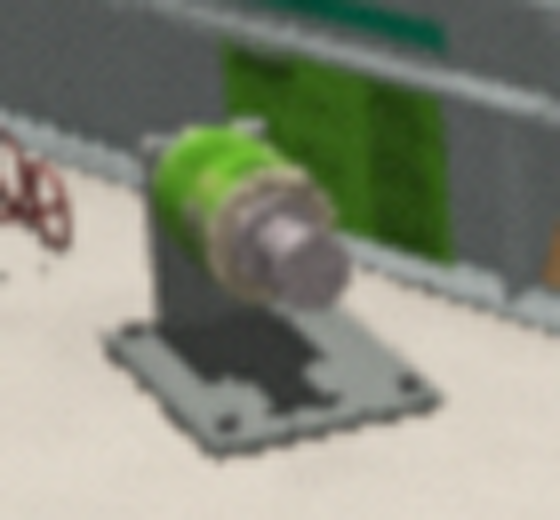

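```bash
cat > h.py <<'E'
import numpy as np
from cell import ctrl
def ray(n,u,v,P=None):
    p=P or ctrl.camera_params(n);T=np.array(p["cam_to_world"])
    d=T[:3,:3]@np.array([(u-p["cx"])/p["fx"],(v-p["cy"])/p["fy"],1]);return T[:3,3],d
def onz(n,u,v,z,P=None):
    o,d=ray(n,u,v,P);return o+d*(z-o[2])/d[2]
def proj(n,X,P=None):
    p=P or ctrl.camera_params(n);T=np.array(p["cam_to_world"])
    c=T[:3,:3].T@(np.asarray(X,float)-T[:3,3]);return np.array([p["fx"]*c[0]/c[2]+p["cx"],p["fy"]*c[1]/c[2]+p["cy"]])
def tri(n1,a,n2,b):
    o1,d1=ray(n1,*a);o2,d2=ray(n2,*b);M=np.stack([d1,-d2],1)
    s=np.linalg.lstsq(M,o2-o1,rcond=None)[0];A=o1+s[0]*d1;B=o2+s[1]*d2
    return (A+B)/2,np.linalg.norm(A-B)
E
python3 - <<'E'
from h import *
np.set_printoptions(precision=1,suppress=True)
for nm,f1,f2,tp in(("R",(495,240),(600,262),(570,85)),("L",(95,292),(155,315),(133,148))):
    g=lambda c:(265+c[0]/6-.5,200+c[1]/6-.5)
    a=onz("scene",*g(f1),0);b=onz("scene",*g(f2),0);m=(a+b)/2;print(nm,a,b,np.linalg.norm(a-b))
    for z in (70,77,84): print(z,proj("scene",m+[0,0,z]),g(tp))
g=lambda c:(310+c[0]/6-.5,170+c[1]/6-.5)
for nm,c in(("R tabtop",(412,65)),("L tabtop",(125,410))):
    for z in (77,84):print(nm,onz("top",*g(c),z))
g=lambda c:(90+c[0]/7-.5,150+c[1]/7-.5)
print(onz("top",*g((355,170)),0))
# end flange, axis at z=75: upper silhouette centre guess
for c in((460,278),(320,215),(80,130)):print(onz("top",*g(c),75))
g=lambda c:(160+c[0]/8-.5,140+c[1]/8-.5)
for c in((312,272),):print("scene end",onz("scene",*g(c),75))
E
```

```text
R [ 542.9 -370.5    0. ] [ 555.1 -416.2    0. ] 47.273475951411505
70 [358.  218.5] (359.5, 213.66666666666666)
77 [358.3 216.1] (359.5, 213.66666666666666)
84 [358.5 213.7] (359.5, 213.66666666666666)
L [ 393.5 -255.2    0. ] [ 395.1 -286.7    0. ] 31.444244322444685
70 [285.7 226.6] (286.6666666666667, 224.16666666666666)
77 [285.7 224.2] (286.6666666666667, 224.16666666666666)
84 [285.8 221.8] (286.6666666666667, 224.16666666666666)
R tabtop [ 546.2 -393.1   77. ]
R tabtop [ 544.4 -390.9   84. ]
L tabtop [ 394.8 -270.    77. ]
L tabtop [ 394.1 -268.7   84. ]
[563.1 241.5   0. ]
[504.4 176.3  75. ]
[526.3 229.8  75. ]
[555.6 321.6  75. ]
scene end [500.9 177.   75. ]
```

Request:
send_rows:
  commands:
    - [85,-25,38,-4,8]
    - [85,-50,76,-8,16]
    - [85,-75,114,-12,24]
    - [85,-100,152,-16,32]
    - [85,-125,190,-16,40]

```text
clock: 0.65
eef_pos: [384.6, 403.6, 261.2]
tool_rot: [3.141, 0.0, 0.456]
force: [0.5, -0.3, 0.4]
width: 85.0
```

```bash
cat >> h.py <<'E'
np.set_printoptions(precision=2,suppress=True)
def st():
    s=ctrl.read_state();print("t",round(s["clock"],2),"p",np.array(s["eef_pos"]),"rpy",np.degrees(s["tool_rot"]),"F",np.array(s["force"]),"w",round(s["width"],1));return s
def go(p,yaw,roll=180,pitch=0):
    from scipy.spatial.transform import Rotation as R
    s=st();Rt=R.from_euler("xyz",s["tool_rot"])
    d=Rt.inv().apply(np.array(p,float)-s["eef_pos"])
    print("tool delta",d,"turn",-((yaw-np.degrees(s["tool_rot"][2])+180)%360-180))
E
python3 -c "
from h import *
go([515,205,255],-22)"
```

```text
t 0.65 p [384.57 403.61 261.25] rpy [179.97   0.01  26.14] F [ 0.48 -0.27  0.4 ] w 85.0
tool delta [ 29.59 235.75   6.37] turn 48.13975918708752
```

Request:
send_rows:
  commands:
    - [85,6,47,0,8.5]
    - [85,12,94,1,17]
    - [85,18,141,2,25]
    - [85,24,188,4,33]
    - [85,30,236,6,41]

```text
clock: 1.15
eef_pos: [516.0, 203.5, 255.3]
tool_rot: [3.141, 0.0, -0.264]
force: [0.5, 0.3, -0.1]
width: 84.8
```

```bash
python3 - <<'E'
from h import *
import cv2
go([515,205,255],-22)
im=ctrl.get_image("wrist")
cv2.imwrite("pics/w1.png",cv2.resize(im[:,:,::-1],None,fx=1.5,fy=1.5,interpolation=cv2.INTER_CUBIC))
st()
im=ctrl.get_image("wrist");s=st()
np.save("w1.npy",im);import pickle;pickle.dump((ctrl.camera_params("wrist")),open("w1.pkl","wb"))
cv2.imwrite("pics/w1b.png",cv2.resize(im[:,:,::-1],None,fx=1.5,fy=1.5,interpolation=cv2.INTER_CUBIC))
E
```

```text
t 1.15 p [516.03 203.55 255.32] rpy [179.99   0.   -15.15] F [ 0.55  0.32 -0.13] w 84.8
tool delta [-1.37 -1.14  0.32] turn 6.845594952075146
t 1.2 p [521.19 193.51 255.74] rpy [179.68  -0.42 -16.1 ] F [ 4.63 -6.17  1.55] w 85.0
t 1.25 p [519.17 196.81 255.65] rpy [179.74  -0.27 -15.65] F [ 0.28 -0.59  0.64] w 85.0
```

View pics/w1b.png

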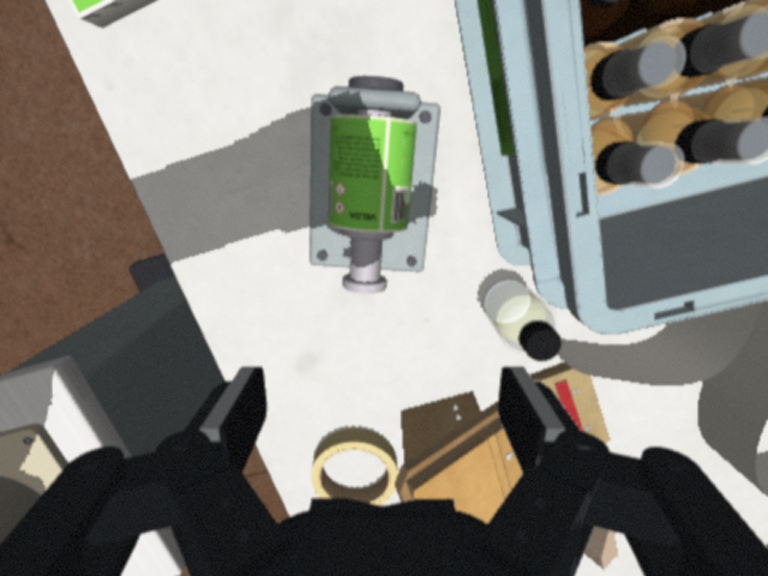

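```bash
python3 - <<'E'
from h import *
import cv2,pickle
s=st();P=ctrl.camera_params("wrist");im=ctrl.get_image("wrist");st()
pickle.dump((P,im),open("w2.pkl","wb"))
c=im[40:210,195:305,::-1]
cv2.imwrite("pics/w2c.png",cv2.resize(c,None,fx=3.5,fy=3.5,interpolation=cv2.INTER_CUBIC))
d=im[145:205,210:290,::-1]
cv2.imwrite("pics/w2d.png",cv2.resize(d,None,fx=9,fy=9,interpolation=cv2.INTER_CUBIC))
E
```

```text
t 1.25 p [519.17 196.81 255.65] rpy [179.74  -0.27 -15.65] F [ 0.28 -0.59  0.64] w 85.0
t 1.3 p [517.11 200.91 255.31] rpy [179.86  -0.09 -15.27] F [-1.42  0.75 -0.69] w 85.2
```

View pics/w2c.png

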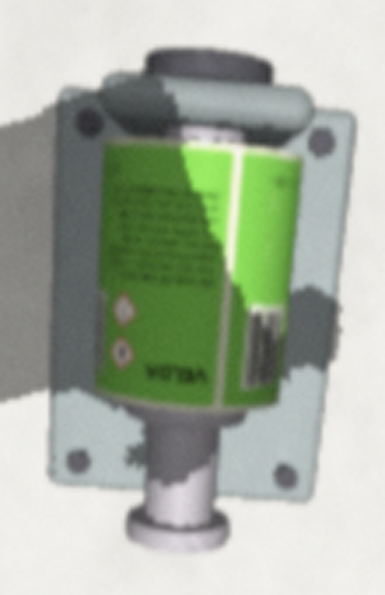

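View pics/w2d.png

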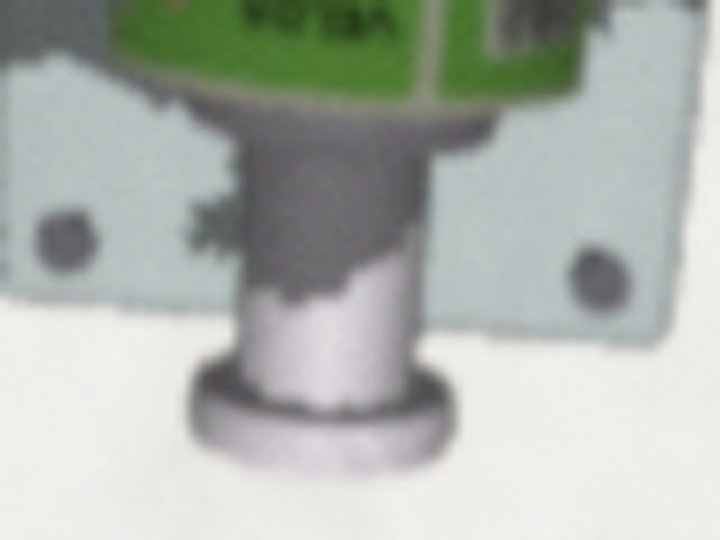

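Request:
send_rows:
  commands:
    - [85,0,0,10,2]
    - [85,0,0,20,4]
    - [85,0,0,20,4]
    - [85,0,0,20,4]
    - [85,0,0,20,4]

```text
clock: 1.8
eef_pos: [517.0, 201.6, 235.4]
tool_rot: [3.139, -0.002, -0.335]
force: [-0.1, 0.3, -0.4]
width: 85.1
```

```bash
python3 - <<'E'
from h import *
import cv2,pickle
s=st();P=ctrl.camera_params("wrist");im=ctrl.get_image("wrist");st()
pickle.dump((P,im),open("w3.pkl","wb"))
c=im[40:210,195:305,::-1]
cv2.imwrite("pics/w3c.png",cv2.resize(c,None,fx=3.5,fy=3.5,interpolation=cv2.INTER_CUBIC))
d=im[145:205,205:295,::-1]
cv2.imwrite("pics/w3d.png",cv2.resize(d,None,fx=8,fy=8,interpolation=cv2.INTER_CUBIC))
E
```

```text
t 1.8 p [516.95 201.61 235.36] rpy [179.88  -0.1  -19.18] F [-0.06  0.34 -0.44] w 85.1
t 1.85 p [517.11 201.43 235.52] rpy [179.89  -0.12 -19.2 ] F [ 0.79 -0.39 -1.17] w 84.9
```

View pics/w3c.png

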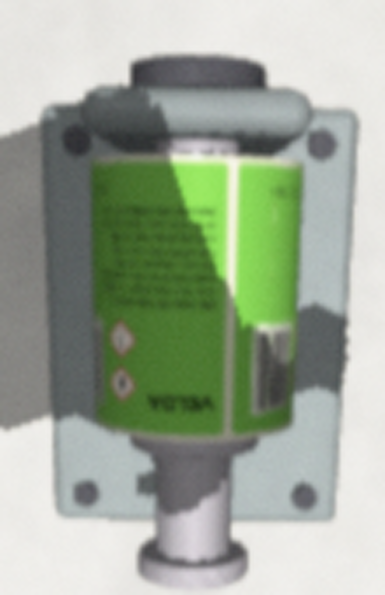

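View pics/w3d.png

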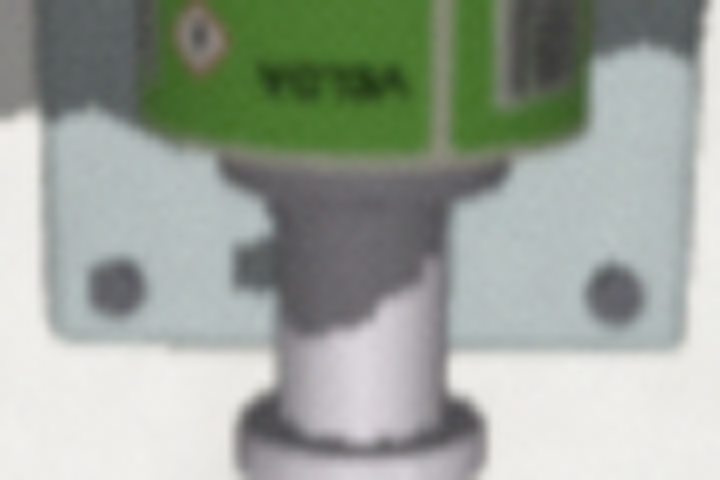

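```bash
python3 - <<'E'
from h import *
import pickle
P,im=pickle.load(open("w3.pkl","rb"))
c=lambda u,v:(195+(u+.5)/3.5-.5,40+(v+.5)/3.5-.5)
d=lambda u,v:(205+(u+.5)/8-.5,145+(v+.5)/8-.5)
B=[onz("wrist",*c(*p),8,P) for p in((77,139),(321,142),(86,492),(304,495))]
for b in B:print(b)
v=(B[0]-B[2]+B[1]-B[3])/2;w=(B[1]-B[0]+B[3]-B[2])/2
print("dir",np.degrees(np.arctan2(v[1],v[0])),np.degrees(np.arctan2(w[1],w[0])),np.linalg.norm(v),np.linalg.norm(w))
ang=np.degrees(np.arctan2(v[1],v[0]));
print("mid bottom bolts",(B[2]+B[3])/2,"mid top",(B[0]+B[1])/2)
s1=onz("wrist",*d((272+450)/2,220),75,P);s2=onz("wrist",*d((278+443)/2,390),75,P);f=onz("wrist",*c(193.5,567),75,P)
r1=onz("wrist",*c((92+300)/2,200),75,P);r2=onz("wrist",*c((95+297)/2,400),75,P)
print("axis pts roll",r1,r2,"shaft",s1,s2,"flange",f)
a=onz("wrist",*d(361,450),93,P);b=onz("wrist",*c(193.5,590),93,P)
e=onz("wrist",*d(361,440),87,P)
print("inner rim",a,"contact",e,"outer rim",b)
g=onz("wrist",*d(365,150),105,P);print("roll face top",g)
E
```

```text
[508.4 317.    8. ]
[588.06 288.34   8.  ]
[464.63 197.42   8.  ]
[544.47 168.43   8.  ]
dir 69.96188043771892 -19.873250685360414 127.46502119960803 84.79802494825296
mid bottom bolts [504.55 182.93   8.  ] mid top [548.23 302.67   8.  ]
axis pts roll [541.34 283.61  75.  ] [522.12 229.03  75.  ] shaft [514.48 210.48  75.  ] [506.21 187.29  75.  ] flange [503.2  177.74  75.  ]
inner rim [505.8  185.02  93.  ] contact [505.44 184.31  87.  ] outer rim [503.22 176.93  93.  ]
roll face top [520.9 225.7 105. ]
```

Request:
send_rows:
  commands:
    - [85,18,44,-6,5]
    - [85,36,88,-12,10]
    - [85,54,132,-15,15]
    - [85,72,177,-15,20]
    - [85,90,222,-15,25]

```text
clock: 2.35
eef_pos: [529.3, -39.3, 251.8]
tool_rot: [-3.141, -0.004, -0.774]
force: [0.3, -0.5, -0.4]
width: 84.9
```

```bash
python3 - <<'E'
from h import *
go([546,-385,250],-75)
E
```

```text
t 2.35 p [529.33 -39.3  251.84] rpy [-179.97   -0.2   -44.35] F [ 0.33 -0.48 -0.4 ] w 84.9
tool delta [253.56 235.56   2.6 ] turn 30.65242786575098
```

Request:
send_rows:
  commands:
    - [85,34,31,0,4]
    - [85,68,62,0,8]
    - [85,102,94,0,12]
    - [85,136,126,0,16]
    - [85,168,157,0,20]

```text
clock: 2.85
eef_pos: [539.9, -271.0, 252.8]
tool_rot: [-3.139, -0.004, -1.126]
force: [1.3, -0.0, 0.3]
width: 84.9
```

```bash
python3 - <<'E'
from h import *
go([546,-385,250],-75)
E
```

```text
t 2.85 p [ 539.91 -270.97  252.83] rpy [-179.85   -0.22  -64.49] F [ 1.25 -0.    0.32] w 84.9
tool delta [105.52  43.63   3.12] turn 10.511133336978787
```

Request:
send_rows:
  commands:
    - [85,35,15,0,5]
    - [85,70,30,1,10]
    - [85,105,44,3,10]
    - [85,105,44,3,10]
    - [85,105,44,3,10]

```text
clock: 3.35
eef_pos: [545.0, -385.4, 250.0]
tool_rot: [-3.138, -0.003, -1.302]
force: [0.1, 1.3, -0.4]
width: 85.0
```

```bash
python3 - <<'E'
from h import *
import cv2,pickle
s=st();P=ctrl.camera_params("wrist");im=ctrl.get_image("wrist");st()
pickle.dump((P,im),open("w4.pkl","wb"))
cv2.imwrite("pics/w4.png",cv2.resize(im[:,:,::-1],None,fx=1.5,fy=1.5,interpolation=cv2.INTER_CUBIC))
c=proj("wrist",[545,-392,60],P).astype(int);print(c)
u,v=c[0]-50,c[1]-40;print(u,v)
cv2.imwrite("pics/w4c.png",cv2.resize(im[v:v+80,u:u+100,::-1],None,fx=7,fy=7,interpolation=cv2.INTER_CUBIC))
E
```

```text
t 3.35 p [ 545.02 -385.43  250.  ] rpy [-179.82   -0.18  -74.57] F [ 0.1   1.34 -0.35] w 85.0
t 3.4 p [ 545.64 -383.92  249.96] rpy [-179.79   -0.13  -74.47] F [-0.03 -0.04  0.15] w 84.7
[259 173]
209 133
```

View pics/w4.png

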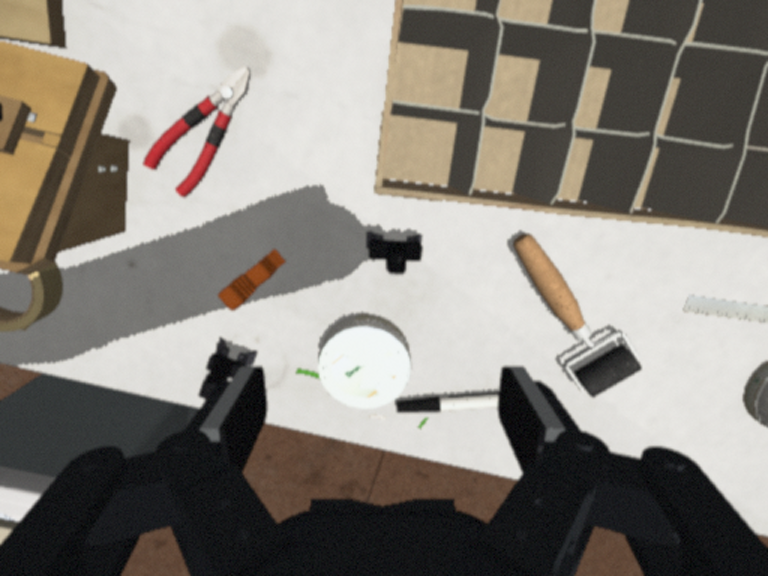

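View pics/w4c.png

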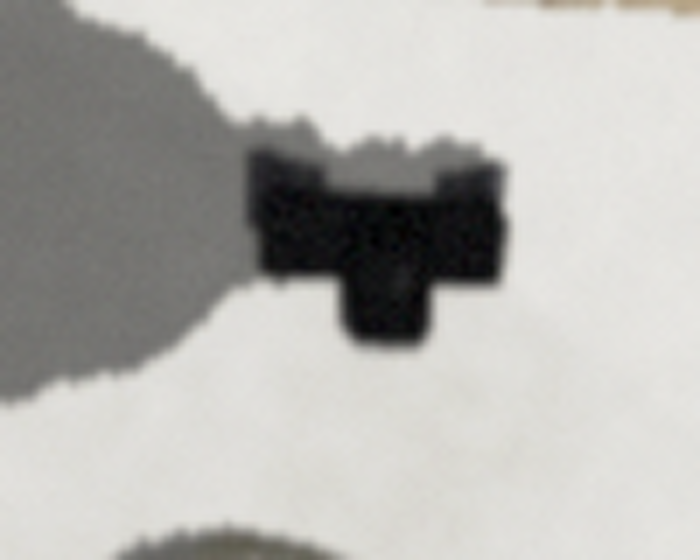

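```bash
python3 - <<'E'
from h import *
import pickle
P,im=pickle.load(open("w4.pkl","rb"))
d=lambda u,v:(209+(u+.5)/7-.5,133+(v+.5)/7-.5)
L=onz("wrist",*d(260,278),46,P);R=onz("wrist",*d(501,283),46,P);print("crown +y edge",L,R,np.degrees(np.arctan2(*(R-L)[1::-1])),np.linalg.norm(R-L))
a=onz("wrist",*d(343,345),84,P);b=onz("wrist",*d(432,345),84,P);print("tab top +y edge",a,b,np.linalg.norm(b-a))
f1=onz("wrist",*d(250,150),0,P);f2=onz("wrist",*d(505,162),0,P);print("feet back",f1,f2,np.degrees(np.arctan2(*(f2-f1)[1::-1])),np.linalg.norm(f2-f1))
for z in(60,100,130):print("crate corner",z,onz("wrist",378/1.5,190/1.5,z,P),onz("wrist",768/1.5,235/1.5,z,P))
# dark mask
import cv2
g=im.max(2); m=(g<45).astype(np.uint8); 
u=m[140:190,230:290];k,lab,stt,cen=cv2.connectedComponentsWithStats(u);print(stt,cen+[230,140])
i=1+np.argmax(stt[1:,4]);M=(lab==i)
for r in range(50):
    c=np.where(M[r])[0]
    if len(c):print(r+140,c.min()+230,c.max()+230,end="; ")
E
```

```text
crown +y edge [ 538.89 -375.78   46.  ] [ 549.57 -417.93   46.  ] -75.78220691935195 43.48631416463677
tab top +y edge [ 541.31 -390.14   84.  ] [ 545.14 -404.     84.  ] 14.382954819577785
feet back [ 552.26 -368.78    0.  ] [ 563.57 -418.84    0.  ] -77.26567395673786 51.323984383904246
crate corner 60 [ 596.37 -368.37   60.  ] [ 645.21 -675.55   60.  ]
crate corner 100 [ 599.75 -367.72  100.  ] [ 642.48 -636.48  100.  ]
crate corner 130 [ 602.29 -367.24  130.  ] [ 640.43 -607.18  130.  ]
[[   0    0   60   50 2475]
 [  15   16   35   25  525]] [[258.88 163.91]
 [262.44 167.28]]
156 247 248; 157 247 250; 158 246 277; 159 246 277; 160 246 278; 161 245 278; 162 245 279; 163 245 279; 164 245 279; 165 246 279; 166 246 279; 167 247 279; 168 247 279; 169 247 279; 170 247 279; 171 247 279; 172 258 278; 173 258 269; 174 258 269; 175 259 269; 176 259 269; 177 259 269; 178 259 269; 179 259 268; 180 260 268;
```

```bash
python3 - <<'E'
from h import *
import cv2
s=cv2.imread("pics/scene0.png");t=cv2.imread("pics/top0.png")
for z,x,y in((0,591,-369),(60,596.4,-368.4),(80,598,-368),(100,599.7,-367.7),(130,602,-367.2)):print(z,proj("scene",[x,y,z]),proj("top",[x,y,z]))
cv2.imwrite("pics/e.png",cv2.resize(s[150:260,330:450],None,fx=6,fy=6,interpolation=cv2.INTER_CUBIC))
cv2.imwrite("pics/f.png",cv2.resize(t[130:200,330:430],None,fx=7,fy=7,interpolation=cv2.INTER_CUBIC))
E
```

```text
0 [354.79 232.44] [360.47 171.15]
60 [357.41 212.75] [366.18 163.09]
80 [358.21 206.02] [368.16 160.27]
100 [359.07 199.2 ] [370.24 157.3 ]
130 [360.31 188.84] [373.51 152.73]
```

View pics/e.png

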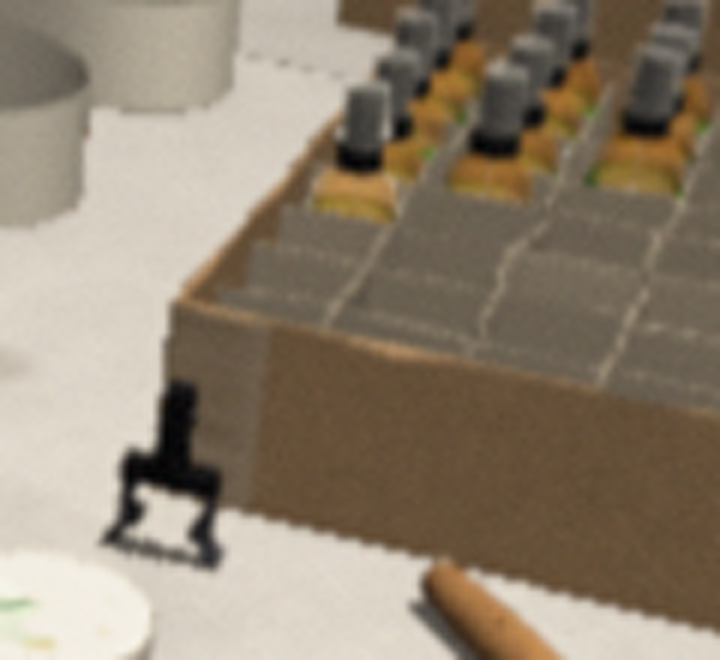

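View pics/f.png

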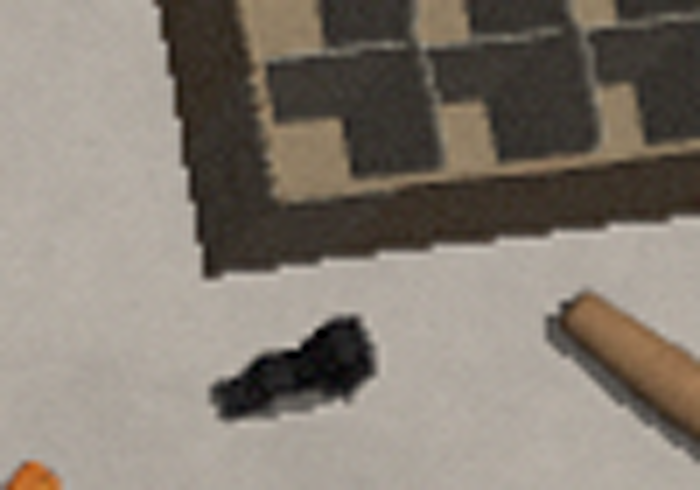

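```bash
python3 - <<'E'
from h import *
go([551.5,-395.2,150],-76.5)
E
```

```text
t 3.4 p [ 545.64 -383.92  249.96] rpy [-179.79   -0.13  -74.47] F [-0.03 -0.04  0.15] w 84.7
tool delta [ 12.21  -2.26 100.  ] turn 2.0349294267188895
```

Request:
send_rows:
  commands:
    - [85,6,-1,30,1]
    - [85,12,-2,65,2]
    - [85,12,-2,100,2]
    - [85,12,-2,100,2]
    - [85,12,-2,100,2]

```text
clock: 3.9
eef_pos: [551.9, -393.8, 150.5]
tool_rot: [-3.138, -0.001, -1.333]
force: [-0.1, -1.8, 1.3]
width: 85.6
```

```bash
python3 - <<'E'
from h import *
import cv2,pickle
s=st();P=ctrl.camera_params("wrist");im=ctrl.get_image("wrist");st()
pickle.dump((P,im),open("w5.pkl","wb"))
c=proj("wrist",[551.5,-395.2,50],P).astype(int);print(c)
u,v=c[0]-70,c[1]-60;print(u,v)
cv2.imwrite("pics/w5c.png",cv2.resize(im[v:v+115,u:u+140,::-1],None,fx=5,fy=5,interpolation=cv2.INTER_CUBIC))
E
```

```text
t 3.9 p [ 551.9  -393.76  150.53] rpy [-179.78   -0.08  -76.36] F [-0.06 -1.8   1.3 ] w 85.6
t 3.95 p [ 552.37 -394.83  151.84] rpy [-179.69   -0.22  -76.38] F [ 0.02 -0.84  0.83] w 85.0
[256 197]
186 137
```

View pics/w5c.png

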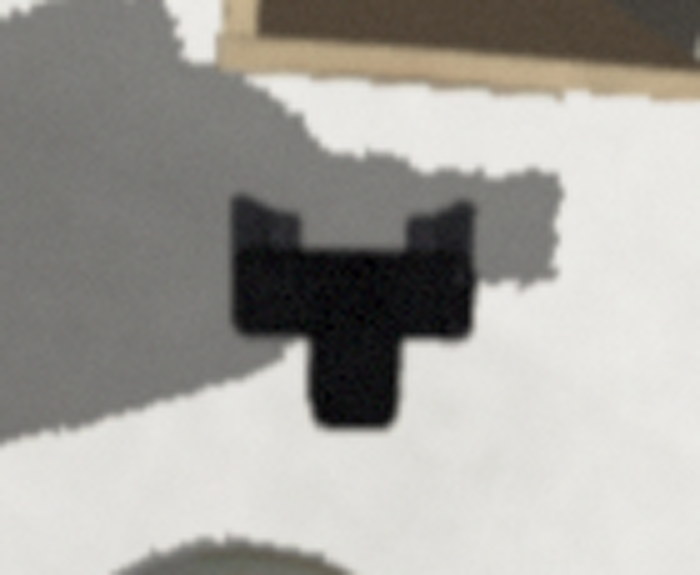

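```bash
python3 - <<'E'
from h import *
import pickle
P,im=pickle.load(open("w5.pkl","rb"))
d=lambda u,v:(186+(u+.5)/5-.5,137+(v+.5)/5-.5)
y=np.array([np.cos(np.radians(13)),np.sin(np.radians(13)),0])
for nm,a,b,z,o in(("crown",(237,335),(471,338),46,9),("tab",(312,430),(399,430),84,9),("feet",(234,197),(473,202),0,-9)):
    A=onz("wrist",*d(*a),z,P);B=onz("wrist",*d(*b),z,P);print(nm,np.linalg.norm(A-B),np.degrees(np.arctan2(*(B-A)[1::-1])),(A+B)/2+o*y)
go([551.5,-395.2,66],-77)
E
```

```text
crown 43.087734987924264 -77.10867826529365 [ 553.3  -395.08   46.  ]
tab 13.738591610188687 -76.32503563474611 [ 552.03 -395.36   84.  ]
feet 50.92873653152627 -77.5605033889179 [ 549.1  -396.08    0.  ]
t 3.95 p [ 552.37 -394.83  151.84] rpy [-179.69   -0.22  -76.38] F [ 0.02 -0.84  0.83] w 85.0
tool delta [-0.17  1.39 85.84] turn 0.6208626572272351
```

Request:
send_rows:
  commands:
    - [85,0,1,25,0.6]
    - [85,0,1,50,0.6]
    - [85,0,1,72,0.6]
    - [85,0,1,86,0.6]
    - [85,0,1,86,0.6]

```text
clock: 4.45
eef_pos: [552.0, -394.7, 65.7]
tool_rot: [-3.136, -0.003, -1.343]
force: [0.1, -0.3, 0.1]
width: 85.2
```

```bash
python3 - <<'E'
from h import *
go([551.8,-395.3,66],-77)
E
```

```text
t 4.45 p [ 552.03 -394.7    65.69] rpy [-179.71   -0.17  -76.95] F [ 0.13 -0.27  0.13] w 85.2
tool delta [ 0.53  0.36 -0.31] turn 0.054087926694165844
```

Request:
send_rows:
  commands:
    - [50,0,0,0,0]
    - [30,0,0,0,0]
    - [20,0,0,0,0]
    - [8,0,0,0,0]
    - [8,0,0,0,0]

```text
clock: 4.95
eef_pos: [552.2, -394.9, 66.1]
tool_rot: [-3.136, -0.003, -1.343]
force: [-0.9, -0.4, 2.5]
width: 13.1
```

Request:
send_rows:
  commands:
    - [8,0,0,0,0]
    - [8,0,0,0,0]
    - [8,0,0,0,0]

```text
clock: 5.25
eef_pos: [552.3, -394.9, 66.2]
tool_rot: [-3.136, -0.003, -1.343]
force: [-0.8, 0.2, 1.3]
width: 13.1
```

Request:
send_rows:
  commands:
    - [8,0,0,-20,0]
    - [8,0,0,-50,0]
    - [8,0,0,-90,0]
    - [8,0,0,-135,0]
    - [8,0,0,-170,0]

```text
clock: 5.75
eef_pos: [551.2, -395.0, 238.7]
tool_rot: [-3.135, -0.005, -1.343]
force: [1.7, -1.2, -1.2]
width: 12.9
```

```bash
python3 - <<'E'
from h import *
import cv2
st();im=ctrl.get_image("wrist");sc=ctrl.get_image("scene");st()
cv2.imwrite("pics/w6.png",np.hstack([im,sc])[:,:,::-1][:, :1024])
cv2.imwrite("pics/w6.png",cv2.resize(im[100:384,100:420,::-1],None,fx=2,fy=2))
cv2.imwrite("pics/s6.png",cv2.resize(sc[90:270,240:460,::-1],None,fx=3,fy=3,interpolation=cv2.INTER_CUBIC))
go([516,0,290],-45)
E
```

```text
t 5.75 p [ 551.23 -395.04  238.69] rpy [-179.63   -0.28  -76.97] F [ 1.72 -1.18 -1.2 ] w 12.9
t 5.85 p [ 552.88 -397.29  242.16] rpy [-179.33   -0.66  -76.96] F [-0.15 -0.01 -0.54] w 12.7
t 5.85 p [ 552.88 -397.29  242.16] rpy [-179.33   -0.66  -76.96] F [-0.15 -0.01 -0.54] w 12.7
tool delta [-394.78  -54.34  -51.77] turn -31.95743283949014
```

View pics/w6.png

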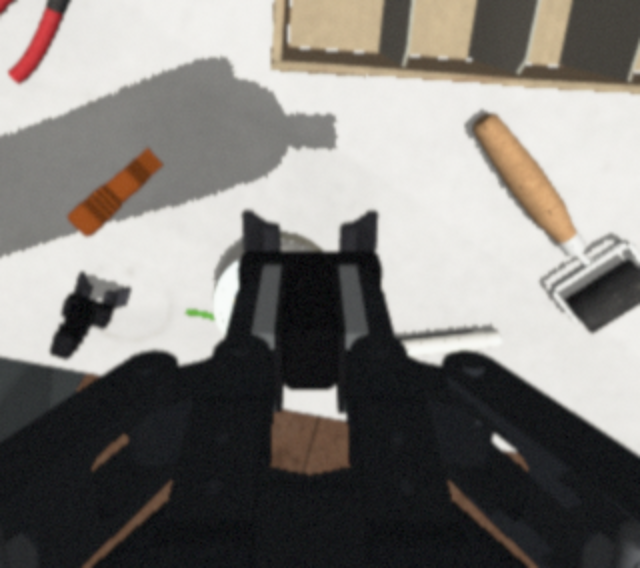

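View pics/s6.png

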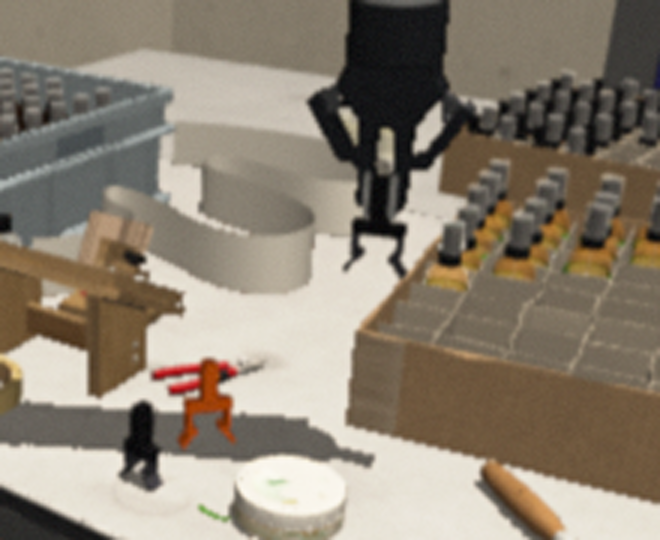

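Request:
send_rows:
  commands:
    - [8,-15,-2,-25,0]
    - [8,-50,-7,-48,-3]
    - [8,-90,-12,-52,-7]
    - [8,-130,-18,-52,-11]
    - [8,-172,-24,-52,-15]

```text
clock: 6.35
eef_pos: [536.1, -222.3, 291.8]
tool_rot: [-3.134, -0.014, -1.079]
force: [0.8, 0.9, -0.5]
width: 13.2
```

```bash
python3 - <<'E'
from h import *
go([516,0,290],-45)
E
```

```text
t 6.35 p [ 536.13 -222.31  291.81] rpy [-179.55   -0.78  -61.82] F [ 0.82  0.9  -0.5 ] w 13.2
tool delta [-205.46  -87.26   -0.31] turn -16.81672349457301
```

Request:
send_rows:
  commands:
    - [8,-40,-16,0,-3]
    - [8,-80,-33,0,-7]
    - [8,-120,-50,0,-11]
    - [8,-160,-68,0,-14]
    - [8,-205,-87,0,-17]

```text
clock: 6.85
eef_pos: [515.3, 0.7, 289.1]
tool_rot: [-3.139, -0.015, -0.781]
force: [0.8, 0.7, -1.0]
width: 13.0
```

```bash
python3 - <<'E'
from h import *
go([511.7,201.2,290],-19.9)
E
```

```text
t 6.85 p [515.29   0.71 289.09] rpy [-179.84   -0.87  -44.75] F [ 0.84  0.73 -1.04] w 13.0
tool delta [-143.67 -139.86   -2.7 ] turn -24.85257148748255
```

Request:
send_rows:
  commands:
    - [8,-32,-31,0,-6]
    - [8,-64,-62,-1,-12]
    - [8,-96,-93,-2,-18]
    - [8,-128,-124,-3,-24]
    - [8,-144,-140,-3,-25]

```text
clock: 7.35
eef_pos: [510.3, 206.4, 289.3]
tool_rot: [3.139, -0.013, -0.337]
force: [0.8, 0.5, -0.4]
width: 13.2
```

```bash
python3 - <<'E'
from h import *
go([511.7,201.2,290],-19.9)
E
```

```text
t 7.35 p [510.25 206.45 289.34] rpy [179.84  -0.73 -19.33] F [ 0.77  0.53 -0.42] w 13.2
tool delta [ 3.11  4.47 -0.61] turn 0.5736747222735517
```

Request:
send_rows:
  commands:
    - [8,0,0,0,0]
    - [8,0,0,0,0]
    - [8,0,0,0,0]

```text
clock: 7.65
eef_pos: [510.5, 203.8, 289.2]
tool_rot: [3.137, -0.013, -0.341]
force: [-0.3, -0.6, 0.3]
width: 12.7
```

```bash
python3 - <<'E'
from h import *
go([511.7,201.2,160],-19.9)
E
```

```text
t 7.65 p [510.45 203.84 289.15] rpy [179.74  -0.75 -19.55] F [-0.33 -0.58  0.33] w 12.7
tool delta [  0.37   1.49 129.17] turn 0.35368559456250637
```

Request:
send_rows:
  commands:
    - [8,0,1,30,0.3]
    - [8,0,1.5,65,0.3]
    - [8,0,1.5,100,0.3]
    - [8,0,1.5,114,0.3]
    - [8,0,1.5,114,0.3]

```text
clock: 8.15
eef_pos: [510.1, 198.5, 173.3]
tool_rot: [3.133, -0.01, -0.35]
force: [-0.3, -0.2, -0.9]
width: 12.9
```

```bash
cat >> h.py <<'E'
def bore():
    from scipy.spatial.transform import Rotation as R
    s=st();M=R.from_euler("xyz",s["tool_rot"]);b=np.array(s["eef_pos"])+M.apply([0,0,44.2]);print("bore",b,"tool z",M.apply([0,0,1]))
    print("tool-frame err to groove",M.inv().apply(np.array([511.7,201.2,75])-b),"turn",19.9+np.degrees(s["tool_rot"][2]))
E
python3 - <<'E'
from h import *
import cv2,pickle
bore();P=ctrl.camera_params("wrist");im=ctrl.get_image("wrist");bore();P2=ctrl.camera_params("scene");sc=ctrl.get_image("scene");tp=ctrl.get_image("top")
pickle.dump((P,im,sc,tp),open("w7.pkl","wb"))
cv2.imwrite("pics/w7.png",cv2.resize(im[30:330,130:390,::-1],None,fx=2,fy=2,interpolation=cv2.INTER_CUBIC))
cv2.imwrite("pics/s7.png",cv2.resize(sc[80:210,120:270,::-1],None,fx=4.5,fy=4.5,interpolation=cv2.INTER_CUBIC))
E
```

```text
t 8.15 p [510.09 198.52 173.33] rpy [179.51  -0.6  -20.07] F [-0.34 -0.2  -0.93] w 12.9
bore [510.39 198.   129.13] tool z [ 0.01 -0.01 -1.  ]
tool-frame err to groove [-0.43 -3.92 54.1 ] turn -0.1740716475914681
t 8.2 p [511.23 199.18 174.79] rpy [179.63  -0.72 -20.05] F [ 0.31  0.15 -0.73] w 13.5
bore [511.65 198.72 130.59] tool z [ 0.01 -0.01 -1.  ]
tool-frame err to groove [-1.5  -2.71 55.56] turn -0.14782083577312477
```

View pics/w7.png

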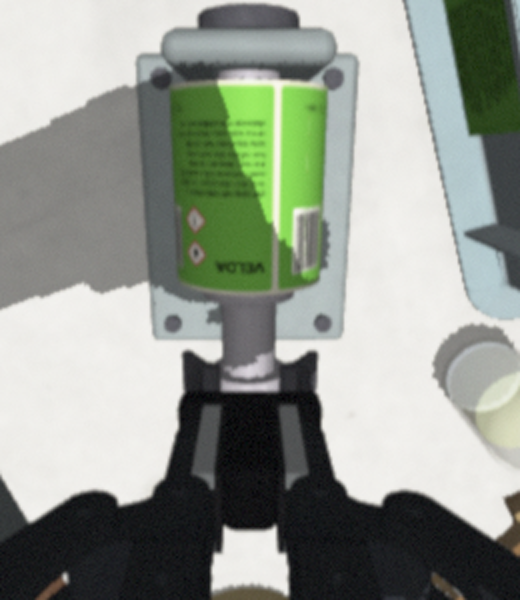

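View pics/s7.png

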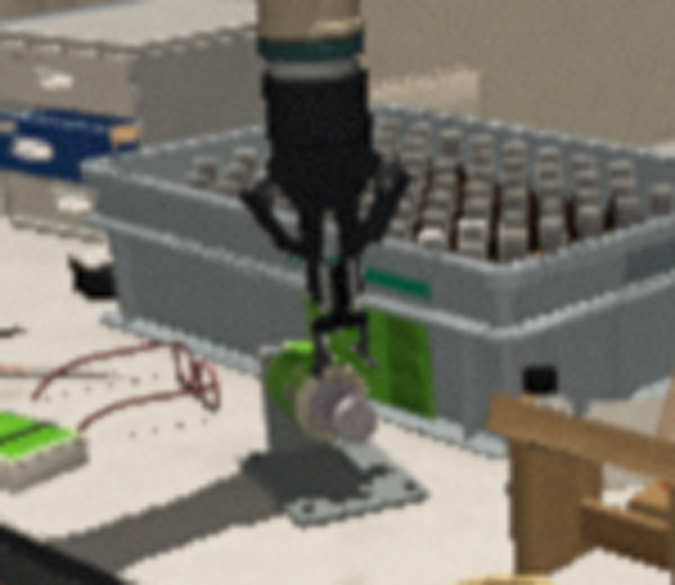

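Request:
send_rows:
  commands:
    - [8,-1,-2,5,0]
    - [8,-1,-2,10,0]
    - [8,-1,-2,10,0]
    - [8,-1,-2,10,0]
    - [8,-1,-2,10,0]

```text
clock: 8.8
eef_pos: [512.2, 202.6, 166.4]
tool_rot: [3.138, -0.015, -0.348]
force: [0.0, 0.8, -0.0]
width: 13.2
```

```bash
python3 - <<'E'
from h import *
bore()
E
```

```text
t 8.8 p [512.21 202.57 166.41] rpy [179.8   -0.86 -19.96] F [ 0.01  0.84 -0.01] w 13.2
bore [512.78 202.2  122.22] tool z [ 0.01 -0.01 -1.  ]
tool-frame err to groove [-1.39  1.15 47.21] turn -0.0645498154210351
```

Request:
send_rows:
  commands:
    - [8,-0.7,0.5,7,0]
    - [8,-1.4,1,14,0]
    - [8,-1.4,1,20,0]
    - [8,-1.4,1,24,0]
    - [8,-1.4,1,24,0]

```text
clock: 9.3
eef_pos: [510.4, 201.7, 141.5]
tool_rot: [3.137, -0.014, -0.349]
force: [0.3, -1.0, -1.3]
width: 13.4
```

```bash
python3 - <<'E'
from h import *
import cv2
bore();im=ctrl.get_image("wrist");sc=ctrl.get_image("scene");bore()
cv2.imwrite("pics/w8.png",cv2.resize(im[30:330,130:390,::-1],None,fx=2,fy=2,interpolation=cv2.INTER_CUBIC))
cv2.imwrite("pics/s8.png",cv2.resize(sc[120:200,150:240,::-1],None,fx=7,fy=7,interpolation=cv2.INTER_CUBIC))
E
```

```text
t 9.3 p [510.4  201.65 141.53] rpy [179.74  -0.8  -19.97] F [ 0.33 -1.   -1.26] w 13.4
bore [510.91 201.25  97.34] tool z [ 0.01 -0.01 -1.  ]
tool-frame err to groove [ 0.44 -0.32 22.35] turn -0.07326281714836824
t 9.4 p [510.92 201.81 142.28] rpy [179.79  -0.86 -19.97] F [ 0.29 -0.47 -0.46] w 13.1
bore [511.49 201.43  98.08] tool z [ 0.01 -0.01 -1.  ]
tool-frame err to groove [-0.07  0.06 23.08] turn -0.0714261636655138
```

View pics/s8.png

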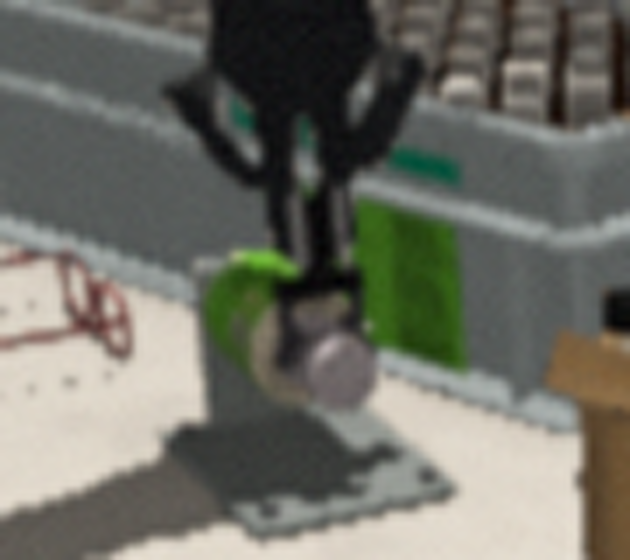

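View pics/w8.png

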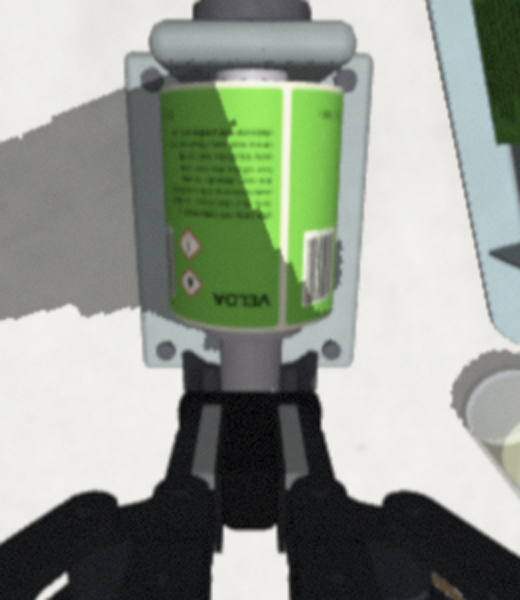

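Request:
send_rows:
  commands:
    - [8,0,0,5,0]
    - [8,0,0,10,0]
    - [8,0,0,14,0]
    - [8,0,0,17,0]
    - [8,0,0,19,0]

```text
clock: 9.9
eef_pos: [511.3, 201.9, 123.3]
tool_rot: [3.139, -0.015, -0.349]
force: [-1.1, 0.9, 3.4]
width: 12.8
```

```bash
python3 - <<'E'
from h import *
bore()
E
```

```text
t 9.9 p [511.29 201.9  123.31] rpy [179.83  -0.86 -19.97] F [-1.1   0.87  3.41] w 12.8
bore [511.87 201.54  79.12] tool z [ 0.01 -0.01 -1.  ]
tool-frame err to groove [-0.1   0.37  4.12] turn -0.07363245340690128
```

Request:
send_rows:
  commands:
    - [8,0,0,2,0]
    - [8,0,0,3,0]
    - [8,0,0,4,0]
    - [8,0,0,5,0]
    - [8,0,0,5,0]

```text
clock: 10.4
eef_pos: [511.2, 201.8, 118.6]
tool_rot: [3.139, -0.015, -0.349]
force: [-2.0, 0.6, 4.3]
width: 13.0
```

```bash
python3 - <<'E'
from h import *
import cv2
bore();im=ctrl.get_image("wrist");sc=ctrl.get_image("scene");bore()
cv2.imwrite("pics/w9.png",cv2.resize(im[30:330,130:390,::-1],None,fx=2,fy=2,interpolation=cv2.INTER_CUBIC))
cv2.imwrite("pics/s9.png",cv2.resize(sc[120:200,150:240,::-1],None,fx=7,fy=7,interpolation=cv2.INTER_CUBIC))
E
```

```text
t 10.4 p [511.24 201.81 118.65] rpy [179.83  -0.85 -19.97] F [-2.    0.56  4.29] w 13.0
bore [511.81 201.46  74.45] tool z [ 0.01 -0.01 -1.  ]
tool-frame err to groove [-0.01  0.28 -0.55] turn -0.0735936014552081
t 10.5 p [511.25 201.82 118.64] rpy [179.83  -0.85 -19.97] F [-1.54 -0.23  5.1 ] w 12.9
bore [511.82 201.48  74.44] tool z [ 0.01 -0.01 -1.  ]
tool-frame err to groove [-0.01  0.3  -0.56] turn -0.07061514063161667
```

View pics/s9.png

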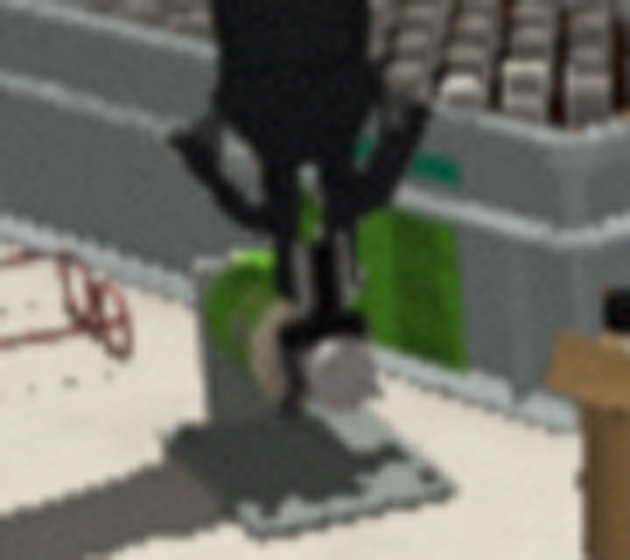

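View pics/w9.png

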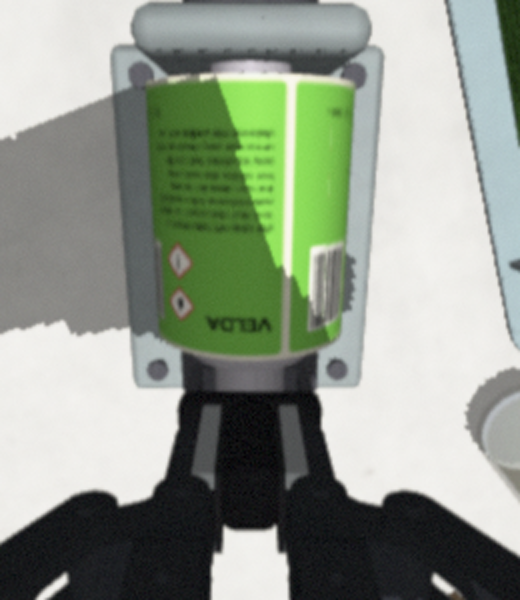

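Request:
send_rows:
  commands:
    - [8,0,0,1,0]
    - [8,0,0,2,0]
    - [8,0,0,2,0]
    - [8,0,0,2,0]

```text
clock: 10.9
eef_pos: [511.3, 201.8, 118.5]
tool_rot: [3.14, -0.015, -0.349]
force: [-4.8, -1.0, 18.0]
width: 13.0
```

```bash
python3 - <<'E'
from h import *
bore()
E
```

```text
t 10.9 p [511.31 201.78 118.46] rpy [179.9   -0.84 -19.99] F [-4.77 -0.96 17.96] w 13.0
bore [511.89 201.49  74.26] tool z [ 0.01 -0.01 -1.  ]
tool-frame err to groove [-0.07  0.34 -0.74] turn -0.08859568740266965
```

Request:
send_rows:
  commands:
    - [8,0,0,0,0]
    - [20,0,0,0,0]
    - [35,0,0,0,0]
    - [45,0,0,0,0]
    - [45,0,0,0,0]

```text
clock: 11.4
eef_pos: [511.3, 201.7, 118.2]
tool_rot: [3.14, -0.015, -0.349]
force: [-0.3, 0.3, -0.5]
width: 45.3
```

Request:
send_rows:
  commands:
    - [50,0,0,-10,0]
    - [50,0,0,-30,0]
    - [50,0,0,-65,0]
    - [50,0,0,-110,0]
    - [50,0,0,-130,0]

```text
clock: 11.9
eef_pos: [511.4, 202.7, 252.4]
tool_rot: [-3.14, -0.019, -0.349]
force: [0.4, -0.7, -0.7]
width: 50.2
```

Request:
send_rows:
  commands:
    - [50,0,-20,-5,0]
    - [50,0,-40,-10,0]
    - [50,0,-40,-10,0]
    - [50,0,-40,-10,0]
    - [50,0,-40,-10,0]

```text
clock: 12.4
eef_pos: [524.3, 238.9, 262.2]
tool_rot: [-3.141, -0.018, -0.351]
force: [0.1, -0.3, -0.1]
width: 50.2
```

```bash
python3 - <<'E'
from h import *
import cv2,pickle
s=st();P=ctrl.camera_params("wrist");im=ctrl.get_image("wrist");sc=ctrl.get_image("scene");tp=ctrl.get_image("top");st()
pickle.dump((P,im,sc,tp),open("w10.pkl","wb"))
cv2.imwrite("pics/w10.png",cv2.resize(im[30:330,130:390,::-1],None,fx=2,fy=2,interpolation=cv2.INTER_CUBIC))
cv2.imwrite("pics/s10.png",cv2.resize(sc[120:200,150:240,::-1],None,fx=7,fy=7,interpolation=cv2.INTER_CUBIC))
cv2.imwrite("pics/sfull10.png",sc[:,:,::-1])
E
```

```text
t 12.4 p [524.31 238.94 262.25] rpy [-179.99   -1.05  -20.09] F [ 0.06 -0.3  -0.12] w 50.2
t 12.55 p [524.61 239.28 262.3 ] rpy [-179.95   -1.06  -20.1 ] F [-0.08  0.22  0.17] w 49.9
```

View pics/w10.png

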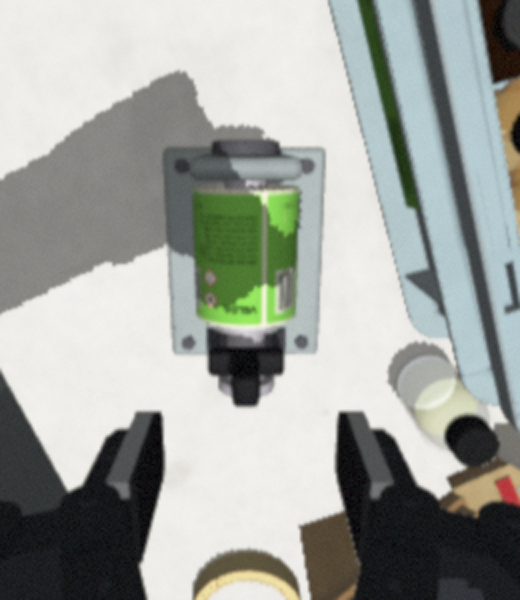

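View pics/s10.png

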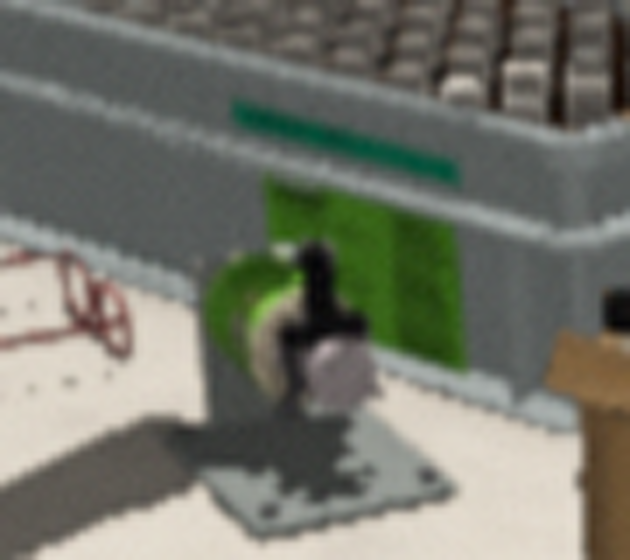

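View pics/sfull10.png

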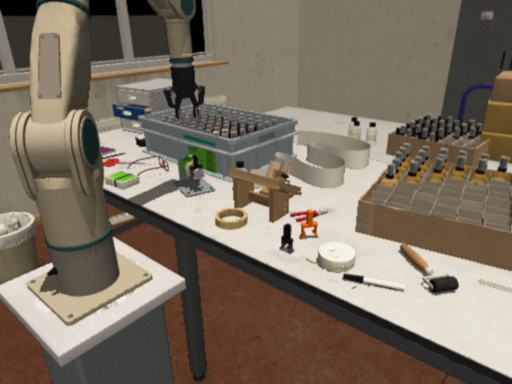

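```bash
python3 - <<'E'
from h import *
import pickle
P,im,sc,tp=pickle.load(open("w10.pkl","rb"))
for z in(130,137,144):print(z,proj("scene",[511.7,201.2,z]),"obs 194.6 ~155; wrist",proj("wrist",[511.7,201.2,z],P))
print("wrist tab top end obs",130+246/2,30+405/2)
y=np.array([.3404,.94,0])
for z in(130,137,144):print(proj("wrist",np.array([511.7,201.2,z])-9*y,P))
E
```

```text
130 [194.85 155.97] obs 194.6 ~155; wrist [253.4  222.69]
137 [194.68 154.01] obs 194.6 ~155; wrist [253.49 225.57]
144 [194.52 152.05] obs 194.6 ~155; wrist [253.58 228.6 ]
wrist tab top end obs 253.0 232.5
[253.43 230.41]
[253.52 233.44]
[253.61 236.62]
```

Both views put the top of the tab at 137 mm or slightly below, which is the height it should have when fully home. The clip is upright and centred in the groove, so I'm handing the job in.

```bash
python3 -c "
from cell import ctrl
print(ctrl.finish_job(), ctrl.read_state()['clock'])"
```

```text
the job is handed in; nothing more can be done
the job is handed in; nothing more can be done
```

The wider clip is pressed fully home in the groove near the spindle's free end. It stands upright and I let go of it. I handed the job in about 12.6 s into the 40 s allowed.

- **Moving it:** I picked the black clip that measured about 51 mm across its feet. I gripped it by the tab, carried it over the fixture and pressed it down across the shaft.
- **Snap:** upward force on the tool was about 3–5 N as the clip reached home depth. I then pressed 2 mm further; the force rose to 18 N and the tool moved only about 0.2 mm, so the crown is resting on the shaft. I did not see a clear snap peak of 6–10 N, because force was only read at the end of each move.
- **After letting go:** the scene and wrist views put the top of the tab within about 1 px (roughly 3 mm) of the expected 137 mm. The clip sits between the flanges, and the arm is clear with no force on it.
- **Bystanders:** the narrower clip and the orange look-alike stand where they were, judged by eye in the last picture.
- **Disagreement:** the gripper ended tilted by about 1°, which these moves could not correct. The clip showed no visible lean.

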